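Load a test cartridge into the bench reader

TASK

Load the reader: press the release key on its top so that the drawer pops out, then lay the narrow-nosed cartridge flat in the drawer's nest with its nose towards the reader, setting it down rather than dropping it. Finally push the drawer gently home (no slamming) until it clicks and stays shut with the cartridge inside, leaving the wide cartridge, the bottle and the jar where they are.

Things in the scene. Friction and masses are not known exactly. Their poses are not given: they have to be found in the camera images.
- reader: Cartridge reader, cream shell on a grey base, fixed: 252 mm deep (its x), 200 wide (y), 125 high. Origin on the bench under its middle; +x runs from its front to its back. The front, at x = -122 mm, faces roughly towards the robot: upright up to 72 mm, then a control panel (nothing moves) slopes back at 33 degrees to the flat top, from x = -45 mm to the back.
- release_top (a point): Middle of the top of the release key, a flat grey key 24 x 44 mm (reader x, y) in a dark rim on the reader's flat top, 20 mm in front of and 50 mm to the right (-y) of the reader's middle. It stands 9 mm proud, 134 mm above the bench, and is pressed straight down.
- release_key (a joint): Press of the release key, m: 0 up, 0.007 fully down. A spring lifts it (1.2 N up, 4 N fully down). The latch lets the drawer go between 2 and 5 mm down; the key springs up by itself when left.
- drawer (a joint): How far the drawer is out, m: 0 shut and latched (rests within 1 mm of it), 0.108 fully out, -0.004 the stop behind the latch. It comes out along the reader's -x. A spring pushes it out (4.5 N shut, 3.4 N out), damped: about 1 s. To latch, push it to 0 or just past (about 8 N near the end); pushed less far it springs out again.
- drawer_front (a point): Middle of the front face of the drawer's front plate, 38 mm above the bench; moves with the drawer (axes as the reader's; the face looks to -x). The plate is 104 mm wide (y), 52 mm high (12 to 64 mm above the bench), 8 mm thick.
- drawer_nest (a point): Middle of the nest's floor, 22 mm above the bench, where the cartridge's origin belongs; 66 mm behind the front face, moves with the drawer (axes as the reader's). 2 mm play all round the cartridge; walls 8 mm high lean out 3 mm. Corner blocks at the reader end leave a 34 mm gap for the nose, so it lies flat only nose to reader. Drawer out: the nest is clear of the reader.
- cartridge: The cartridge to load: white, about 60 g, 84 mm long (its x), 44 wide (y), base 8 mm thick; the last 14 mm at +x narrow to a 28 mm wide nose. On the base a block to grip, x -20 to +24 mm, 26 mm wide (y), top 26 mm above the underside; a round grey cap (18 mm across, 7 high) at x = -31 mm. Origin: middle of the underside. Lies in the steel tray, nose roughly away from the robot.
- cartridge_nose (a point): Tip of the cartridge's nose, 42 mm from its origin along its +x, 4 mm above the underside.
- wide_cartridge: Another white cartridge, not to be used: 84 x 60 mm, rectangular without a nose, a low block 30 x 46 mm (top 18 mm above the underside) and two small grey caps. Origin: middle of the underside. It also lies in the steel tray; which side each lies on changes.
- steel_tray: Shallow open grey steel tray, fixed to the bench, 170 x 260 mm (x, y), walls 3 mm thick and 14 mm high, floor 3 mm thick; both cartridges lie on its floor. Origin on the bench under its middle.
- bottle: Pale square plastic bottle with a green cap and white spout, 56 x 56 mm, 150 mm high, standing to the left (+y) of the reader. Origin: middle of its underside.
- jar: Glass jar with a white lid, 60 mm across, 85 mm high, standing to the right (-y) of the reader. Origin: middle of its underside.

How it is judged:
By the outcome, as a careful person would: the job done as asked, in the order asked, and still so for the second after the job is handed in, with the robot touching nothing.
It also fails if it takes over 64 s, if anything falls off the work surface, if the arm or the gripper's body presses on something with over 40 N, if the wrist force passes 120 N, or if a joint passes its speed limit or range.

ROBOT

A 6-joint arm with a two-finger parallel gripper is mounted at the origin on the work surface. World frame = base frame: x ahead of the robot, y to its left, z up, the work surface at z = 0. Lengths are in m, angles in rad, forces in N, time in s.
With the tool pointing down it reaches from about 0.275 to 0.825 m from the base axis. Payload 4.9 kg.
Tool frame: the origin (TCP) lies at the very end of the fingers, on their centre line; the grasp point (between the pads) lies pinch_z behind it (pinch_z is the distance from the TCP to the grasp point, in m); z points along the fingers, y is the line along which they close (so a half turn about z gives the same grasp; the last joint's range is limited). The gripper opens to 85 mm and grips with 20 to 120 N. Pads are 22 mm wide; open, the fingers measure 114 mm over their backs; the gripper's body (76 mm by 85 mm) begins 54 mm behind the grasp point. The pads swing forward as they close: fully open they stand 13 mm farther back than shut.
Start: joints at [-1.239, 0.326, -0.193, 1.052, 0, 1.437], TCP at [0.247, -0.491, 0.231] pointing down, gripper open.
Joint ranges: [-2.65, 2.65], [-0.97, 1.79], [-1.3, 1.35], [-1.93, 2.1], [-1.47, 1.37], [-3.14, 3.14]. Speed limits (rad/s): [2.57, 2.57, 3.14, 3.14, 3.14, 3.14].

INTERFACE

Orientations are given as a unit quaternion [w, x, y, z].
In Python, from cell import sense, capture, finish_job, pinch_z gives the robot as it stands.
- The arm moves only by the tool servo_tool, never from a script. Its argument "commands" is a list of rows, each an object of numbers: "x", "y", "z": the shift along the tool's x, y, z in m; "roll": the turn about the tool's z in units of 6 degrees (1.0 is 6 degrees); "hand": the opening in per cent of the stroke, from 0 (shut) to 100 (fully open). A call has 1 to 10 rows; each row is the pose to reach, as a shift and turn from the pose commanded when the call began, along the tool's axes at that moment; what a row does not reach only later rows make up. A row lasts 1/12 s, in which the tool goes at most 41.7 mm and 7.16 degrees, less where a joint would pass 70% of its speed; a pose out of reach is approached as far as the arm can. A call with a gripper value outside its range is refused whole. The fingers move at their own pace and stop on an object; "squeeze" is the grip in N (left out, the last holds). Time passes only in rows, so rows that repeat a pose let the fingers close. It gives the time, the measured TCP pose, the force, the opening and the grip force at its end, in the units of the state.
- sense(): the state, without advancing time (a new reading comes with each control period).
- capture(name): name is "scene" or "side" or "wrist"; returns a dict with "img" (420x560x3 uint8, blue, green, red), "fx", "fy", "cx", "cy" (pixels), "R" (3x3) and "t" (3): a world point X has camera coordinates R X + t. Camera axes: x right, y down, z forward; pixel columns grow to the right and rows downward; lengths in m; the calibration is good to about 2 mm. A picture is of the moment at which its call begins. There is no depth.
- finish_job(): hands the job in; it is judged then, once.
The state is a dict: "clock": time; "joints": joint angles; "qvel": joint speeds; "tau": joint torques, N m; "eef_pos": TCP position; "eef_rot": TCP orientation; "ft_force": force on the tool from outside, world axes, zero at the start; "wrist_torque": the same for the moment, N m; "finger_gap": opening from 0.0 (shut) to 1.0 (fully open); "finger_force": force on a finger pad.
Only numpy, scipy, OpenCV 4.12 (cv2) and the standard library are available. Lean on these libraries where they do the work, as an engineer would, in place of code of your own. Each camera call takes 0.05 s, during which the arm holds its last target. There are 200 camera calls.

## Working session

There is one attempt and no reset: what is moved stays moved. The work goes in short steps, Python scripts to look and compute and a tool call to move; the robot and the scene stay as the last step left them, time stands still between calls to the robot, and variables do not carry over. Pictures are saved under pics/ and viewed, at most 10 in all, crops included, and the job is handed in when it is done.

Besides the shell and the picture viewer there is one more tool, called after "Emit:" in YAML: its name, and indented under it one key for each argument. servo_tool: Moves the arm, as the interface text tells. Its arguments: {"type":"object","properties":{"commands":{"type":"array"},"squeeze":{"type":"number"}},"required":["commands"]}

```bash
mkdir -p pics; cat > h.py <<'E'
import numpy as np, cv2, pickle
from cell import sense, capture, finish_job, pinch_z
from scipy.spatial.transform import Rotation as Ro
def snap(n,f):
    c=capture(n); cv2.imwrite(f'pics/{f}.png',c['img']); pickle.dump(c,open(f'pics/{f}.pkl','wb')); return c
def load(f): return pickle.load(open(f'pics/{f}.pkl','rb'))
def ray(c,u,v,z):
    R=np.array(c['R']);t=np.array(c['t']);o=-R.T@t
    d=R.T@np.array([(u-c['cx'])/c['fx'],(v-c['cy'])/c['fy'],1]); return o+d*(z-o[2])/d[2]
def proj(c,X):
    p=np.array(c['R'])@np.array(X)+np.array(c['t']); return np.array([c['fx']*p[0]/p[2]+c['cx'],c['fy']*p[1]/p[2]+c['cy']])
def toolR():
    q=sense()['eef_rot']; return Ro.from_quat([q[1],q[2],q[3],q[0]]).as_matrix()
def totool(P): # shift in tool axes to bring TCP to world P
    return toolR().T@(np.array(P)-np.array(sense()['eef_pos']))
E
python3 - <<'E'
from h import *
a=snap('scene','s0');b=snap('side','d0')
for c in(a,b):
    print(-np.array(c['R']).T@c['t'],c['fx'])
s=sense();print(s,pinch_z,toolR())
E
```

```text
[0.97387957 0.40929725 0.93018997] 453.04229667236024
[0.91010244 0.53826042 0.84024142] 439.6561174515744
{'clock': 0.1, 'joints': array([-1.23921690e+00,  3.26875279e-01, -1.93535068e-01,  1.05199486e+00,
       -4.53584584e-05,  1.43659534e+00]), 'qvel': array([ 2.79465960e-03, -3.32947359e-03,  2.42538750e-03,  7.19819727e-05,
       -1.76797767e-03, -5.50213620e-04]), 'tau': array([ 2.01653529e-03, -4.44238150e+01,  2.63038659e+01,  7.83403142e-03,
       -3.59948615e-05,  6.45758561e-06]), 'eef_pos': array([ 0.24683301, -0.49088648,  0.23055771]), 'eef_rot': array([-7.98290893e-04,  9.73003107e-01,  2.30790609e-01, -1.01829588e-04]), 'ft_force': array([-0.56331897,  0.11735917, -0.16934522]), 'wrist_torque': array([-0.03825861, -0.01900529, -0.07812059]), 'finger_force': 0.0, 'finger_gap': 1.001727484867015} 0.0187 [[ 8.93471369e-01  4.49119797e-01 -5.66637094e-04]
 [ 4.49120122e-01 -8.93470115e-01  1.50647641e-03]
 [ 1.70315072e-04 -1.60048166e-03 -9.99998705e-01]]
```

View pics/s0.png

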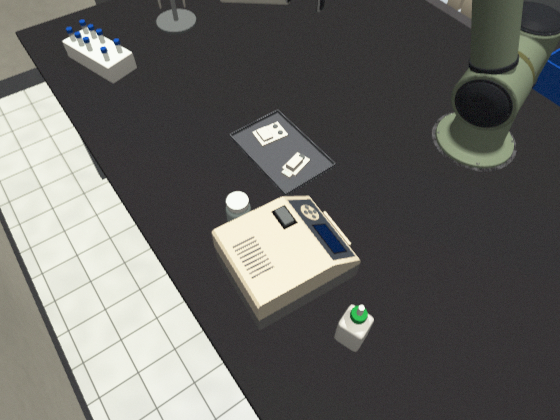

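View pics/d0.png

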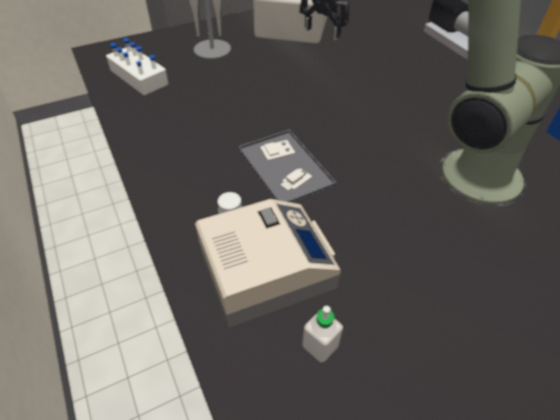

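The scene view shows the key near (285,216), the narrow cartridge near (295,164), the wide one near (270,132), the drawer front near (338,228), the bottle at (355,327) and the jar at (238,205). I'll enlarge it next.

```bash
python3 - <<'E'
from h import *
c=load('s0');im=c['img'][105:305,205:365]
cv2.imwrite('pics/s0c.png',cv2.resize(im,None,fx=3,fy=3,interpolation=cv2.INTER_CUBIC))
E
```

```text
(no output)
```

View pics/s0c.png

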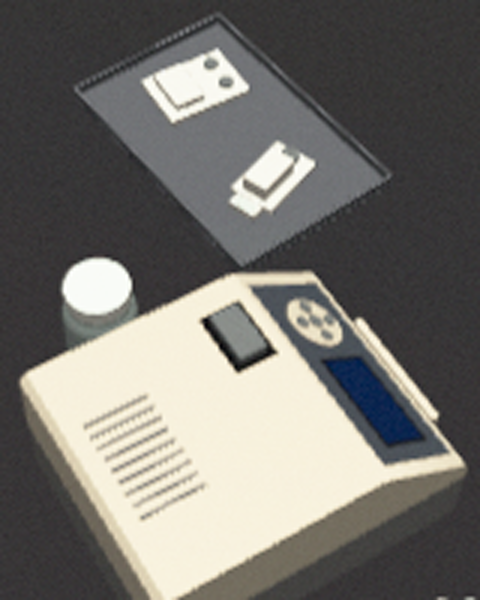

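The crop shows the key top at about (241,332), the panel's top edge from (237,275) to (387,465), and the right-back top corner at (22,382). The narrow cartridge runs from its tail at (302,152) to its nose at (240,209), with the block top centred near (272,163).

```bash
python3 - <<'E'
from h import *
c=load('s0')
r=lambda u,v,z: ray(c,u/3+205-.33,v/3+105-.33,z)
P=dict(key=r(241,333,.134),fr=r(237,275,.125),fl=r(387,465,.125),br=r(22,380,.125),nose=r(240,209,.009),tail=r(302,152,.009),block=r(272,163,.029),
 dl=r(437,415,.064),dr=r(359,320,.064))
for k,v in P.items(): print(k,v.round(4))
d=P['fl']-P['fr'];yaw=np.arctan2(d[1],d[0])-np.pi/2
print('w',np.linalg.norm(d),'yaw',np.degrees(yaw))
d=P['br']-P['fr'];print(np.linalg.norm(d),np.degrees(np.arctan2(d[1],d[0])))
d=P['dl']-P['dr'];print(np.linalg.norm(d),np.degrees(np.arctan2(d[1],d[0]))-90)
d=P['nose']-P['tail'];print(np.linalg.norm(d),np.degrees(np.arctan2(d[1],d[0])))
R=Ro.from_euler('z',yaw).as_matrix()
o=P['key']-R@[-.02,-.05,.134];print('origin',o)
print('via fr',P['fr']-R@[-.045,-.1,.125])
s=sense();print('to key+50mm tool shift',totool(P['key']+[0,0,.05]))
E
```

```text
key [ 0.6444 -0.0214  0.134 ]
fr [ 0.6127 -0.0699  0.125 ]
fl [0.6235 0.1172 0.125 ]
br [ 0.789  -0.0823  0.125 ]
nose [ 0.5164 -0.1959  0.009 ]
tail [ 0.4316 -0.2175  0.009 ]
block [ 0.4728 -0.2088  0.029 ]
dl [0.5399 0.084  0.064 ]
dr [ 0.5334 -0.0163  0.064 ]
w 0.18747454114670045 yaw -3.2830542452162383
0.17673110090185384 -4.022531008914975
0.10053500554431172 -3.7052378742706793
0.08758293287464977 14.313483172839284
origin [ 6.67278343e-01  2.73599489e-02 -2.77555756e-17]
via fr [ 6.63398548e-01  2.73108934e-02 -2.77555756e-17]
to key+50mm tool shift [ 0.5660996  -0.24080971  0.0470396 ]
```

Emit:
servo_tool:
  commands:
    - {"x": 0.04,"y": -0.017,"z": 0.0,"roll": 0.4,"hand": 0}
    - {"x": 0.08,"y": -0.034,"z": 0.0,"roll": 0.8,"hand": 0}
    - {"x": 0.12,"y": -0.051,"z": 0.0,"roll": 1.2,"hand": 0}
    - {"x": 0.155,"y": -0.066,"z": 0.0,"roll": 1.6,"hand": 0}
    - {"x": 0.19,"y": -0.081,"z": 0.0,"roll": 2,"hand": 0}
    - {"x": 0.225,"y": -0.096,"z": 0.0,"roll": 2,"hand": 0}
    - {"x": 0.25,"y": -0.106,"z": 0.0,"roll": 2,"hand": 0}
    - {"x": 0.25,"y": -0.106,"z": 0.0,"roll": 2,"hand": 0}

```text
clock: 0.77
eef_pos: [0.4251, -0.2804, 0.231]
eef_rot: [-0.001, 0.991, 0.131, 0.0]
ft_force: [-0.6, 0.0, -0.2]
finger_gap: 0.001
finger_force: 0.0
```

```bash
python3 - <<'E'
from h import *
w=snap('wrist','w1')
s=sense();print(s['eef_pos'],s['clock'],s['finger_gap'],-np.array(w['R']).T@w['t'])
print(proj(w,[.474,-.2067,.009]))
print('key',totool([.643,-.0214,.16]))
E
```

```text
[ 0.42387659 -0.2822727   0.23097811] 0.8167 0.00037972885185174547 [ 0.49284923 -0.26289973  0.37422447]
[229.17423317 123.76238516]
key [ 0.27905551 -0.19542497  0.07102553]
```

View pics/w1.png

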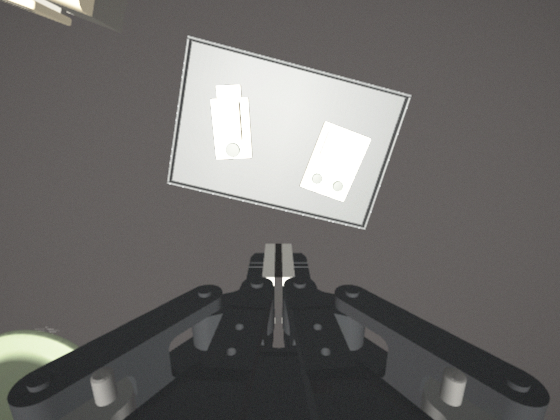

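The wrist view shows the narrow cartridge with its nose tip at about (228,86), tail middle (233,159), and the wide one on the right at (337,160).

```bash
python3 - <<'E'
from h import *
w=load('w1')
n=ray(w,228.5,86,.011);t=ray(w,232.5,159.5,.011);d=n-t
print(n,t,np.linalg.norm(d),np.degrees(np.arctan2(d[1],d[0])),(n+t)/2)
E
```

```text
[ 0.51474101 -0.19720887  0.011     ] [ 0.4338471  -0.22011059  0.011     ] 0.08407325618149657 15.80724733650114 [ 0.47429406 -0.20865973  0.011     ]
```

Emit:
servo_tool:
  commands:
    - {"x": 0.03,"y": -0.021,"z": 0.0,"hand": 0}
    - {"x": 0.062,"y": -0.044,"z": 0.0,"hand": 0}
    - {"x": 0.095,"y": -0.067,"z": 0.01,"hand": 0}
    - {"x": 0.128,"y": -0.09,"z": 0.02,"hand": 0}
    - {"x": 0.16,"y": -0.113,"z": 0.03,"hand": 0}
    - {"x": 0.193,"y": -0.136,"z": 0.04,"hand": 0}
    - {"x": 0.226,"y": -0.159,"z": 0.05,"hand": 0}
    - {"x": 0.255,"y": -0.18,"z": 0.06,"hand": 0}
    - {"x": 0.28,"y": -0.196,"z": 0.07,"hand": 0}
    - {"x": 0.28,"y": -0.196,"z": 0.07,"hand": 0}

```text
invalid input at $.commands[0]: expected keys x, y, z, roll, hand
```

Emit:
servo_tool:
  commands:
    - {"z": 0.0,"hand": 0}
    - {"z": 0.0,"hand": 0}

```text
invalid input at $.commands[0]: expected keys x, y, z, roll, hand
```

```bash
python3 - <<'E'
from h import *
w=snap('wrist','w2')
s=sense();print(s['eef_pos'],s['clock'],s['ft_force'],totool([.643,-.0214,.134]),proj(w,[.643,-.0214,.134]))
E
```

```text
[ 0.42309314 -0.28348654  0.2309723 ] 0.8667 [ 0.13271606 -0.55803485  0.33467862] [ 0.27976337 -0.19700022  0.09682652] [ -56.09181998 -252.39750353]
```

View pics/w2.png

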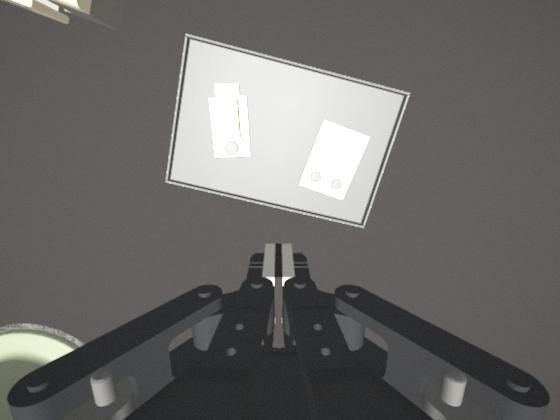

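The moves were refused because every key is required, so the view is unchanged: the narrow cartridge runs from (227,84) to (231,158). I'll send them again.

Emit:
servo_tool:
  commands:
    - {"x": 0.03,"y": -0.021,"z": 0.0,"roll": 0,"hand": 0}
    - {"x": 0.062,"y": -0.044,"z": 0.0,"roll": 0,"hand": 0}
    - {"x": 0.095,"y": -0.067,"z": 0.01,"roll": 0,"hand": 0}
    - {"x": 0.128,"y": -0.09,"z": 0.02,"roll": 0,"hand": 0}
    - {"x": 0.16,"y": -0.113,"z": 0.03,"roll": 0,"hand": 0}
    - {"x": 0.193,"y": -0.136,"z": 0.04,"roll": 0,"hand": 0}
    - {"x": 0.226,"y": -0.159,"z": 0.05,"roll": 0,"hand": 0}
    - {"x": 0.255,"y": -0.18,"z": 0.06,"roll": 0,"hand": 0}
    - {"x": 0.28,"y": -0.197,"z": 0.07,"roll": 0,"hand": 0}
    - {"x": 0.28,"y": -0.197,"z": 0.07,"roll": 0,"hand": 0}

```text
clock: 1.7
eef_pos: [0.6452, -0.02, 0.1582]
eef_rot: [-0.001, 0.992, 0.129, -0.001]
ft_force: [-1.2, -0.3, 0.7]
finger_gap: -0.003
finger_force: 0.0
```

Emit:
servo_tool:
  commands:
    - {"x": 0,"y": 0,"z": 0.0,"roll": 0,"hand": 0}
    - {"x": 0,"y": 0,"z": 0.0,"roll": 0,"hand": 0}

```text
clock: 1.87
eef_pos: [0.6431, -0.0244, 0.1609]
eef_rot: [0.0, 0.992, 0.127, -0.001]
ft_force: [-0.5, -0.7, 0.3]
finger_gap: -0.003
finger_force: 0.0
```

```bash
python3 - <<'E'
from h import *
w=snap('wrist','w2')
s=sense();print(s['eef_pos'],s['clock'],s['ft_force'],totool([.643,-.0214,.134]),proj(w,[.643,-.0214,.134]),s['joints'])
E
```

```text
[ 0.64309879 -0.02469932  0.16138369] 1.9167 [-0.58711246 -0.81903958  0.25407035] [ 0.00075162 -0.00322692  0.02738217] [272.62748903 236.88186694] [-1.52738833e-01  5.47932891e-01 -2.86940168e-02  9.94641301e-01
 -5.50346649e-04  2.73473780e+00]
```

View pics/w2.png

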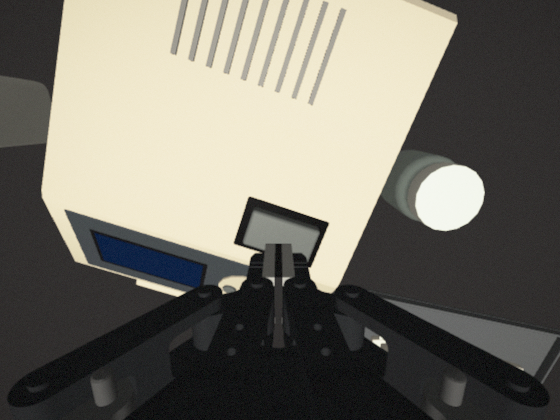

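The wrist view shows the key's grey face centred near (282,231), the jar at (448,197), the display at (150,258) and the closed fingertips at (278,250).

```bash
python3 - <<'E'
from h import *
w=load('w2')
k=ray(w,282,231.5,.134);print(k,totool(k))
a=ray(w,65,208,.125);b=ray(w,340,292,.125);
e=ray(w,458,17,.125);d=e-b;print(a,b,e,np.degrees(np.arctan2(d[1],d[0])))
d=ray(w,322,223,.134)-ray(w,250,205,.134);print(np.linalg.norm(d),np.degrees(np.arctan2(d[1],d[0]))+90)
E
```

```text
[ 0.64792244 -0.02610369  0.134     ] [0.00433352 0.00256316 0.02738169]
[0.62503519 0.11012993 0.125     ] [ 0.61150693 -0.07745508  0.125     ] [ 0.78641242 -0.08637481  0.125     ] -2.919411159944466
0.04518979508973994 0.01605249786798879
```

Emit:
servo_tool:
  commands:
    - {"x": 0.002,"y": 0,"z": 0.015,"roll": 0,"hand": 0}
    - {"x": 0.002,"y": 0,"z": 0.024,"roll": 0,"hand": 0}
    - {"x": 0.002,"y": 0,"z": 0.028,"roll": 0,"hand": 0}
    - {"x": 0.002,"y": 0,"z": 0.031,"roll": 0,"hand": 0}
    - {"x": 0.002,"y": 0,"z": 0.033,"roll": 0,"hand": 0}
    - {"x": 0.002,"y": 0,"z": 0.033,"roll": 0,"hand": 0}
    - {"x": 0.002,"y": 0,"z": 0.033,"roll": 0,"hand": 0}
    - {"x": 0.002,"y": 0,"z": 0.033,"roll": 0,"hand": 0}

```text
clock: 2.58
eef_pos: [0.6459, -0.0226, 0.129]
eef_rot: [0.0, 0.992, 0.128, 0.0]
ft_force: [-0.9, -0.6, 3.2]
finger_gap: -0.002
finger_force: 1.5
```

Emit:
servo_tool:
  commands:
    - {"x": 0,"y": 0,"z": 0.002,"roll": 0,"hand": 0}
    - {"x": 0,"y": 0,"z": 0.002,"roll": 0,"hand": 0}
    - {"x": 0,"y": 0,"z": 0.002,"roll": 0,"hand": 0}
    - {"x": 0,"y": 0,"z": -0.02,"roll": 0,"hand": 0}
    - {"x": 0,"y": 0,"z": -0.05,"roll": 0,"hand": 0}
    - {"x": 0,"y": 0,"z": -0.05,"roll": 0,"hand": 0}

```text
clock: 3.08
eef_pos: [0.6488, -0.0221, 0.1836]
eef_rot: [0.001, 0.992, 0.128, 0.004]
ft_force: [1.3, 0.2, 0.1]
finger_gap: 0.002
finger_force: 0.0
```

```bash
python3 - <<'E'
from h import *
c=snap('scene','s1')
s=sense();R=toolR();print(s['eef_pos'],s['clock'],s['ft_force'],np.degrees(np.arctan2(R[1,0],R[0,0])),totool([.4762,-.2081,.12]))
print(np.abs(c['img'].astype(int)-load('s0')['img'])[215:265,320:390].sum())
cv2.imwrite('pics/s1c.png',cv2.resize(c['img'][105:305,235:435],None,fx=3,fy=3,interpolation=cv2.INTER_CUBIC))
E
```

```text
[ 0.64808301 -0.02207699  0.18140782] 3.1333 [ 0.03545958  0.70893023 -0.09092614] 14.720857054727428 [-0.21388893  0.13614298  0.06029813]
358345
```

View pics/s1c.png

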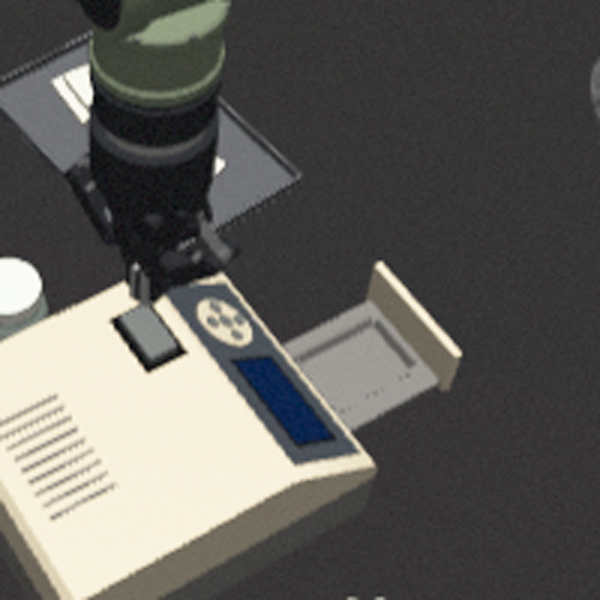

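The drawer is out: its front plate runs from (380,265) to (460,355) in the crop and the nest is visible. Next I go to the cartridge, with a half turn so that the last joint stays in range at the nest.

Emit:
servo_tool:
  commands:
    - {"x": -0.01,"y": 0.006,"z": -0.01,"roll": -1,"hand": 0}
    - {"x": -0.032,"y": 0.02,"z": -0.01,"roll": -2,"hand": 0}
    - {"x": -0.056,"y": 0.036,"z": -0.01,"roll": -3.1,"hand": 60}
    - {"x": -0.08,"y": 0.052,"z": -0.01,"roll": -4.2,"hand": 60}
    - {"x": -0.104,"y": 0.067,"z": -0.01,"roll": -5.3,"hand": 60}
    - {"x": -0.128,"y": 0.082,"z": -0.01,"roll": -6.4,"hand": 60}
    - {"x": -0.152,"y": 0.097,"z": -0.01,"roll": -7.5,"hand": 60}
    - {"x": -0.176,"y": 0.112,"z": -0.01,"roll": -8.6,"hand": 60}
    - {"x": -0.198,"y": 0.126,"z": -0.01,"roll": -9.7,"hand": 60}
    - {"x": -0.214,"y": 0.136,"z": -0.01,"roll": -10.8,"hand": 60}

```text
clock: 3.97
eef_pos: [0.4713, -0.2088, 0.1872]
eef_rot: [-0.001, 0.767, 0.641, -0.0]
ft_force: [-0.2, -0.3, -0.6]
finger_gap: 0.605
finger_force: 0.0
```

Emit:
servo_tool:
  commands:
    - {"x": 0,"y": 0,"z": 0,"roll": -1.1,"hand": 60}
    - {"x": 0,"y": 0,"z": 0,"roll": -2.2,"hand": 60}
    - {"x": 0,"y": 0,"z": 0,"roll": -3.3,"hand": 60}
    - {"x": 0,"y": 0,"z": 0,"roll": -4.4,"hand": 60}
    - {"x": 0,"y": 0,"z": 0,"roll": -5.5,"hand": 60}
    - {"x": 0,"y": 0,"z": 0,"roll": -6.6,"hand": 60}
    - {"x": 0,"y": 0,"z": 0,"roll": -7.7,"hand": 60}
    - {"x": 0,"y": 0,"z": 0,"roll": -8.8,"hand": 60}
    - {"x": 0,"y": 0,"z": 0,"roll": -9.9,"hand": 60}
    - {"x": 0,"y": 0,"z": 0,"roll": -11,"hand": 60}

```text
clock: 4.8
eef_pos: [0.4728, -0.2075, 0.1871]
eef_rot: [-0.001, 0.294, 0.956, 0.001]
ft_force: [0.3, -0.6, 0.0]
finger_gap: 0.602
finger_force: 0.0
```

Emit:
servo_tool:
  commands:
    - {"x": 0,"y": 0,"z": 0.02,"roll": -1.1,"hand": 60}
    - {"x": 0,"y": 0,"z": 0.04,"roll": -2.2,"hand": 60}
    - {"x": 0,"y": 0,"z": 0.06,"roll": -3.3,"hand": 60}
    - {"x": 0,"y": 0,"z": 0.07,"roll": -4.4,"hand": 60}
    - {"x": 0,"y": 0,"z": 0.07,"roll": -5.5,"hand": 60}
    - {"x": 0,"y": 0,"z": 0.07,"roll": -6.6,"hand": 60}
    - {"x": 0,"y": 0,"z": 0.07,"roll": -7.7,"hand": 60}
    - {"x": 0,"y": 0,"z": 0.07,"roll": -8.4,"hand": 60}
    - {"x": 0,"y": 0,"z": 0.07,"roll": -8.4,"hand": 60}
    - {"x": 0,"y": 0,"z": 0.07,"roll": -8.4,"hand": 60}

```text
clock: 5.63
eef_pos: [0.4728, -0.2076, 0.1175]
eef_rot: [-0.0, -0.137, 0.991, 0.001]
ft_force: [-0.5, 1.1, 0.6]
finger_gap: 0.599
finger_force: 0.0
```

```bash
python3 - <<'E'
from h import *
w=snap('wrist','w3')
s=sense();R=toolR();print(s['eef_pos'],s['clock'],s['joints'][5],s['finger_gap'],np.degrees(np.arctan2(R[1,0],R[0,0])),totool([.4762,-.2081,.015]))
Rz=Ro.from_euler('z',15.8,degrees=True).as_matrix()
for p in [(.042,0,.008),(-.042,0,.008),(-.02,.013,.026),(.024,.013,.026),(.024,-.013,.026),(-.02,-.013,.026)]: print(p,proj(w,np.array([.4743,-.2087,.003])+Rz@p))
E
```

```text
[ 0.47287082 -0.20776436  0.11767912] 5.6833 -0.8328412047230213 0.6005304048908242 -164.20636869696048 [-0.00314486 -0.00132385  0.10267695]
(0.042, 0, 0.008) [276.3930904  250.15006845]
(-0.042, 0, 0.008) [276.39017115 158.67597882]
(-0.02, 0.013, 0.026) [292.44571423 188.93072949]
(0.024, 0.013, 0.026) [291.65709361 239.63533202]
(0.024, -0.013, 0.026) [260.96990508 239.61196598]
(-0.02, -0.013, 0.026) [260.16966731 188.89508295]
```

View pics/w3.png

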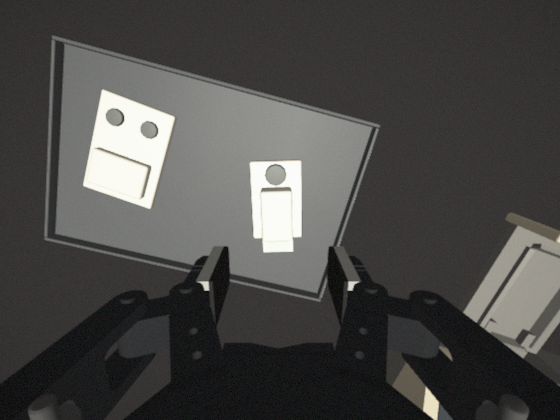

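The wrist view shows the cartridge aligned with the fingers: tail (276,161), nose (277,251), block (277,214), all within 2 px of the prediction. I'll go down and grip.

Emit:
servo_tool:
  commands:
    - {"x": -0.001,"y": -0.001,"z": 0.025,"roll": 0,"hand": 60}
    - {"x": -0.003,"y": -0.001,"z": 0.055,"roll": 0,"hand": 60}
    - {"x": -0.003,"y": -0.001,"z": 0.08,"roll": 0,"hand": 60}
    - {"x": -0.003,"y": -0.001,"z": 0.093,"roll": 0,"hand": 60}
    - {"x": -0.003,"y": -0.001,"z": 0.101,"roll": 0,"hand": 60}
    - {"x": -0.003,"y": -0.001,"z": 0.1025,"roll": 0,"hand": 60}
    - {"x": -0.003,"y": -0.001,"z": 0.1025,"roll": 0,"hand": 60}
    - {"x": -0.003,"y": -0.001,"z": 0.1025,"roll": 0,"hand": 60}

```text
clock: 6.35
eef_pos: [0.477, -0.2087, 0.0166]
eef_rot: [0.001, -0.138, 0.99, -0.0]
ft_force: [0.6, -0.6, 0.2]
finger_gap: 0.6
finger_force: 0.0
```

Emit:
servo_tool:
  commands:
    - {"x": 0,"y": 0,"z": 0,"roll": 0,"hand": 20}
    - {"x": 0,"y": 0,"z": 0,"roll": 0,"hand": 20}
    - {"x": 0,"y": 0,"z": 0,"roll": 0,"hand": 10}
    - {"x": 0,"y": 0,"z": 0,"roll": 0,"hand": 0}
    - {"x": 0,"y": 0,"z": 0,"roll": 0,"hand": 0}
    - {"x": 0,"y": 0,"z": 0,"roll": 0,"hand": 0}
  squeeze: 30

```text
clock: 6.85
eef_pos: [0.4772, -0.2089, 0.0169]
eef_rot: [0.001, -0.138, 0.99, -0.001]
ft_force: [-0.5, 0.6, 6.4]
finger_gap: 0.291
finger_force: 30.7
```

Emit:
servo_tool:
  commands:
    - {"x": 0,"y": 0,"z": -0.01,"roll": 0,"hand": 0}
    - {"x": 0,"y": 0,"z": -0.035,"roll": 0,"hand": 0}
    - {"x": 0,"y": 0,"z": -0.07,"roll": 0,"hand": 0}
    - {"x": 0,"y": 0,"z": -0.1,"roll": 0,"hand": 0}
    - {"x": 0,"y": 0,"z": -0.12,"roll": 0,"hand": 0}
    - {"x": 0,"y": 0,"z": -0.12,"roll": 0,"hand": 0}

```text
clock: 7.35
eef_pos: [0.4789, -0.2098, 0.1409]
eef_rot: [0.003, -0.138, 0.99, -0.003]
ft_force: [1.4, 0.3, -0.7]
finger_gap: 0.296
finger_force: 29.9
```

```bash
python3 - <<'E'
from h import *
c=load('s1')
r=lambda u,v,z: ray(c,u/3+235-.33,v/3+105-.33,z)
a=r(380,264,.064);b=r(461,353,.064);d=b-a
print(a,b,np.linalg.norm(d),np.degrees(np.arctan2(d[1],d[0]))-90)
s=sense();print(s['eef_pos'],s['finger_gap'],s['finger_force'],s['joints'])
yaw=np.radians(-3.5);m=(a+b)/2;n=m+.066*np.array([np.cos(yaw),np.sin(yaw),0]);print(m,n)
print(totool([n[0],n[1],.137]))
E
```

```text
[ 0.42643314 -0.00765646  0.064     ] [0.43251631 0.09249448 0.064     ] 0.10033550929900625 -3.4758731049471123
[ 0.4788546  -0.20981751  0.1408961 ] 0.296433036946266 29.862354397773743 [-5.54250399e-01  3.51624234e-01 -4.05884068e-01  8.05327833e-01
  5.68539741e-05 -8.31642442e-01]
[0.42947473 0.04241901 0.064     ] [0.49535162 0.0383898  0.064     ]
[-0.08381902  0.23422146  0.00298028]
```

Emit:
servo_tool:
  commands:
    - {"x": -0.006,"y": 0.017,"z": 0,"roll": 0.3,"hand": 0}
    - {"x": -0.016,"y": 0.045,"z": 0,"roll": 0.7,"hand": 0}
    - {"x": -0.028,"y": 0.078,"z": 0,"roll": 1.1,"hand": 0}
    - {"x": -0.04,"y": 0.111,"z": 0,"roll": 1.6,"hand": 0}
    - {"x": -0.052,"y": 0.144,"z": 0,"roll": 2.1,"hand": 0}
    - {"x": -0.063,"y": 0.176,"z": 0,"roll": 2.5,"hand": 0}
    - {"x": -0.073,"y": 0.205,"z": 0,"roll": 2.9,"hand": 0}
    - {"x": -0.08,"y": 0.225,"z": 0,"roll": 3.2,"hand": 0}
    - {"x": -0.084,"y": 0.234,"z": 0,"roll": 3.2,"hand": 0}
    - {"x": -0.084,"y": 0.234,"z": 0,"roll": 3.2,"hand": 0}

```text
clock: 8.18
eef_pos: [0.4926, 0.0414, 0.1354]
eef_rot: [-0.0, 0.027, 1.0, 0.0]
ft_force: [-0.6, -0.8, -0.2]
finger_gap: 0.296
finger_force: 29.9
```

Emit:
servo_tool:
  commands:
    - {"x": 0,"y": 0,"z": 0,"roll": 0,"hand": 0}
    - {"x": 0,"y": 0,"z": 0,"roll": 0,"hand": 0}

```text
clock: 8.35
eef_pos: [0.4929, 0.0387, 0.1356]
eef_rot: [-0.0, 0.029, 1.0, -0.0]
ft_force: [0.7, 0.2, 0.0]
finger_gap: 0.294
finger_force: 29.9
```

```bash
python3 - <<'E'
from h import *
w=snap('wrist','w4')
cv2.imwrite('pics/w4c.png',cv2.resize(w['img'][60:420,90:490],None,fx=1.6,fy=1.6,interpolation=cv2.INTER_CUBIC))
s=sense();R=toolR();p=np.array(s['eef_pos']);print(p,s['clock'],np.degrees(np.arctan2(R[1,0],R[0,0])))
Rr=Ro.from_euler('z',-3.5,degrees=True).as_matrix();n=np.array([.495,.0384,.022])
for q in [(-.066,.052,.042),(-.066,-.052,.042),(-.044,.024,.008),(-.044,-.024,.008)]: print('nest',q,(proj(w,n+Rr@q)-[90,60])*1.6)
# cartridge in hand, underside 13.7mm below TCP, block centre at TCP
o=p+R@[.002,0,.0137]; Rc=R@np.diag([-1,1,-1])
for q in [(-.042,.022,.008),(-.042,-.022,.008),(-.02,.013,.026),(-.02,-.013,.026)]: print('cart',q,(proj(w,o+Rc@q)-[90,60])*1.6)
E
```

```text
[0.49294155 0.03848705 0.13562979] 8.4 176.60586362003045
nest (-0.066, 0.052, 0.042) [419.6775622  115.58800279]
nest (-0.066, -0.052, 0.042) [184.52521722 114.58087373]
nest (-0.044, 0.024, 0.008) [347.50728939 156.07457502]
nest (-0.044, -0.024, 0.008) [256.00715047 155.69059158]
cart (-0.042, 0.022, 0.008) [370.76654133 187.20924193]
cart (-0.042, -0.022, 0.008) [233.12542999 186.90463488]
cart (-0.02, 0.013, 0.026) [345.80567288 271.76659687]
cart (-0.02, -0.013, 0.026) [257.97744716 271.58739976]
```

View pics/w4c.png

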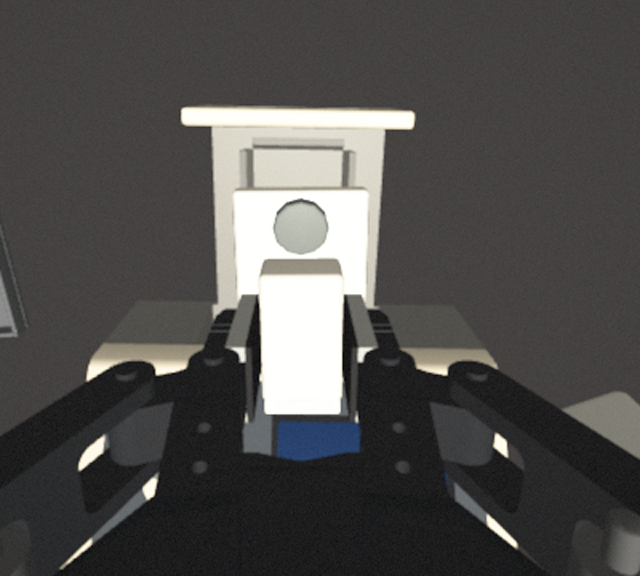

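The crop shows the drawer plate's top edge from (182,109) to (414,111). The nest's front wall has its floor line at row 149 (x 253–343) and its top at row 138. The cartridge tail edge runs (234,189)–(368,189), square with the nest.

```bash
python3 - <<'E'
from h import *
w=load('w4'); s=sense();p=np.array(s['eef_pos']);R=toolR()
r=lambda u,v,z: ray(w,u/1.6+90-.2,v/1.6+60-.2,z)
Rr=Ro.from_euler('z',-3.5,degrees=True).as_matrix()
def pr(n,a,b,off):
    m=(a+b)/2; d=b-a; print(n,(m-Rr@off)[:2].round(4),np.linalg.norm(d).round(4),np.degrees(np.arctan2(d[1],d[0])).round(2)-90)
pr('plate',r(182,109,.064),r(414,111,.064),[-.066,0,0])
pr('floor',r(253,149,.022),r(343,149,.022),[-.044,0,0])
pr('walltop',r(241,138,.030),r(355,138,.030),[-.047,0,0])
pr('cart',r(234,189,p[2]-.0057),r(368,189,p[2]-.0057),[-.042,0,0])
print(p)
E
```

```text
plate [0.4926 0.0366] 0.1023 -3.739999999999995
floor [0.492  0.0364] 0.0485 -3.260000000000005
walltop [0.4885 0.0366] 0.0592 -3.260000000000005
cart [0.4914 0.0381] 0.0429 -3.260000000000005
[0.49294155 0.03848705 0.13562979]
```

Emit:
servo_tool:
  commands:
    - {"x": -0.001,"y": -0.0015,"z": 0.02,"roll": 0,"hand": 0}
    - {"x": -0.001,"y": -0.0015,"z": 0.045,"roll": 0,"hand": 0}
    - {"x": -0.001,"y": -0.0015,"z": 0.065,"roll": 0,"hand": 0}
    - {"x": -0.001,"y": -0.0015,"z": 0.078,"roll": 0,"hand": 0}
    - {"x": -0.001,"y": -0.0015,"z": 0.085,"roll": 0,"hand": 0}
    - {"x": -0.001,"y": -0.0015,"z": 0.088,"roll": 0,"hand": 0}
    - {"x": -0.001,"y": -0.0015,"z": 0.088,"roll": 0,"hand": 0}
    - {"x": -0.001,"y": -0.0015,"z": 0.088,"roll": 0,"hand": 0}

```text
clock: 9.07
eef_pos: [0.4945, 0.0377, 0.0484]
eef_rot: [0.0, 0.029, 1.0, -0.0]
ft_force: [-0.1, 0.3, -0.6]
finger_gap: 0.295
finger_force: 29.9
```

Emit:
servo_tool:
  commands:
    - {"x": 0,"y": 0,"z": 0.003,"roll": 0,"hand": 0}
    - {"x": 0,"y": 0,"z": 0.006,"roll": 0,"hand": 0}
    - {"x": 0,"y": 0,"z": 0.009,"roll": 0,"hand": 0}
    - {"x": 0,"y": 0,"z": 0.011,"roll": 0,"hand": 0}
    - {"x": 0,"y": 0,"z": 0.011,"roll": 0,"hand": 0}
    - {"x": 0,"y": 0,"z": 0.011,"roll": 0,"hand": 0}

```text
clock: 9.57
eef_pos: [0.4939, 0.0379, 0.0367]
eef_rot: [-0.0, 0.029, 1.0, -0.0]
ft_force: [0.1, -2.0, -1.4]
finger_gap: 0.292
finger_force: 29.8
```

```bash
python3 - <<'E'
from h import *
w=snap('wrist','w5')
cv2.imwrite('pics/w5c.png',cv2.resize(w['img'][0:420,90:490],None,fx=1.4,fy=1.4,interpolation=cv2.INTER_CUBIC))
s=sense();print(s['eef_pos'],s['ft_force'],s['wrist_torque'])
E
```

```text
[0.49392103 0.03790625 0.03674797] [-0.68105303 -1.84303351 -0.63010144] [-0.47188747 -0.04474164 -0.02105532]
```

Emit:
servo_tool:
  commands:
    - {"x": 0,"y": -0.001,"z": 0,"roll": 0,"hand": 0}
    - {"x": 0,"y": -0.001,"z": 0,"roll": 0,"hand": 0}
    - {"x": 0,"y": -0.001,"z": 0.001,"roll": 0,"hand": 0}
    - {"x": 0,"y": -0.001,"z": 0.001,"roll": 0,"hand": 0}

```text
clock: 9.95
eef_pos: [0.4939, 0.0374, 0.0359]
eef_rot: [0.0, 0.029, 1.0, 0.0]
ft_force: [-0.3, -0.2, 1.4]
finger_gap: 0.296
finger_force: 30.0
```

Emit:
servo_tool:
  commands:
    - {"x": 0,"y": 0,"z": 0.0007,"roll": 0,"hand": 0}
    - {"x": 0,"y": 0,"z": 0.0007,"roll": 0,"hand": 0}
    - {"x": 0,"y": 0,"z": 0.0007,"roll": 0,"hand": 0}

```text
clock: 10.2
eef_pos: [0.4939, 0.0374, 0.0358]
eef_rot: [0.0, 0.029, 1.0, 0.0]
ft_force: [-2.5, 1.0, 9.1]
finger_gap: 0.296
finger_force: 30.9
```

Emit:
servo_tool:
  commands:
    - {"x": 0,"y": 0,"z": -0.0007,"roll": 0,"hand": 32}
    - {"x": 0,"y": 0,"z": -0.0007,"roll": 0,"hand": 40}
    - {"x": 0,"y": 0,"z": -0.0007,"roll": 0,"hand": 55}
    - {"x": 0,"y": 0,"z": -0.0007,"roll": 0,"hand": 55}
    - {"x": 0,"y": 0,"z": -0.015,"roll": 0,"hand": 55}
    - {"x": 0,"y": 0,"z": -0.04,"roll": 0,"hand": 55}
    - {"x": 0,"y": 0,"z": -0.075,"roll": 0,"hand": 55}
    - {"x": 0,"y": 0,"z": -0.1,"roll": 0,"hand": 55}
    - {"x": 0,"y": 0,"z": -0.1,"roll": 0,"hand": 55}

```text
clock: 10.95
eef_pos: [0.4973, 0.037, 0.1398]
eef_rot: [0.004, 0.029, 1.0, -0.0]
ft_force: [0.9, 0.7, -0.1]
finger_gap: 0.551
finger_force: 0.0
```

```bash
python3 - <<'E'
from h import *
w=snap('wrist','w6')
cv2.imwrite('pics/w6c.png',cv2.resize(w['img'][60:360,120:460],None,fx=1.9,fy=1.9,interpolation=cv2.INTER_CUBIC))
s=sense();R=toolR();p=s['eef_pos'];print(p,s['clock'],s['joints'])
Rr=Ro.from_euler('z',-3.5,degrees=True).as_matrix()
F=np.array([.4924,.0367,0])-Rr@[.066,0,0];print('front face',F,'shut',F+Rr@[.108,0,0])
print(totool(F+Rr@[-.05,0,.138]))
E
```

```text
[0.49617822 0.03705132 0.13760224] 11.0 [-7.39748698e-02  3.14397686e-01 -4.71681833e-01  7.78946063e-01
  6.99563414e-05 -1.62283981e-02]
front face [0.4265231 0.0407292 0.       ] shut [0.53432166 0.03413596 0.        ]
[ 0.11974671 -0.00018134 -0.00108884]
```

View pics/w6c.png

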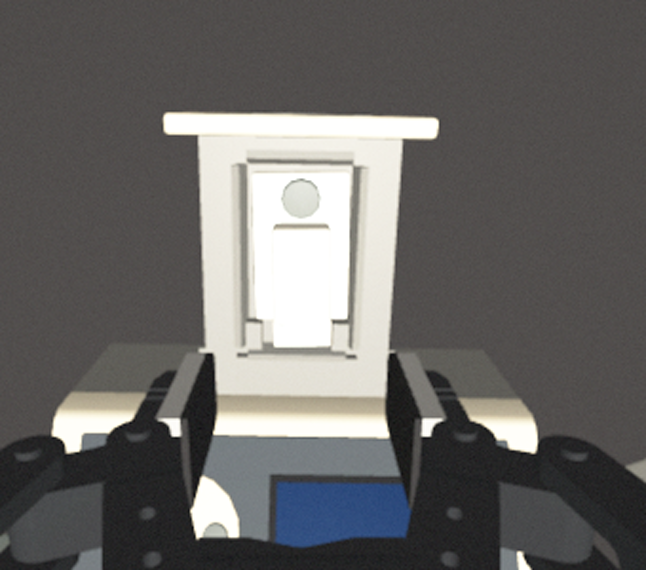

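The cartridge lies flat in the nest, nose between the corner blocks (nose tip (302,347), tail (302,172)), with even gaps. Now I go in front of the plate with the fingers shut.

Emit:
servo_tool:
  commands:
    - {"x": 0.02,"y": 0,"z": 0,"roll": 0,"hand": 0}
    - {"x": 0.055,"y": 0,"z": 0,"roll": 0,"hand": 0}
    - {"x": 0.09,"y": 0,"z": 0,"roll": 0,"hand": 0}
    - {"x": 0.115,"y": 0,"z": 0,"roll": 0,"hand": 0}
    - {"x": 0.122,"y": 0,"z": 0,"roll": 0,"hand": 0}
    - {"x": 0.122,"y": 0,"z": 0.03,"roll": 0,"hand": 0}
    - {"x": 0.122,"y": 0,"z": 0.065,"roll": 0,"hand": 0}
    - {"x": 0.122,"y": 0,"z": 0.095,"roll": 0,"hand": 0}
    - {"x": 0.122,"y": 0,"z": 0.11,"roll": 0,"hand": 0}
    - {"x": 0.122,"y": 0,"z": 0.11,"roll": 0,"hand": 0}

```text
clock: 11.83
eef_pos: [0.3694, 0.0444, 0.022]
eef_rot: [-0.003, 0.029, 1.0, 0.0]
ft_force: [-1.1, 0.4, 1.2]
finger_gap: 0.002
finger_force: 0.0
```

Emit:
servo_tool:
  commands:
    - {"x": -0.008,"y": 0,"z": 0,"roll": 0,"hand": 0}
    - {"x": -0.018,"y": 0,"z": 0,"roll": 0,"hand": 0}
    - {"x": -0.026,"y": 0,"z": 0,"roll": 0,"hand": 0}
    - {"x": -0.031,"y": 0,"z": 0,"roll": 0,"hand": 0}
    - {"x": -0.036,"y": 0,"z": 0,"roll": 0,"hand": 0}
    - {"x": -0.041,"y": 0,"z": 0,"roll": 0,"hand": 0}
    - {"x": -0.046,"y": 0,"z": 0,"roll": 0,"hand": 0}
    - {"x": -0.051,"y": 0,"z": 0,"roll": 0,"hand": 0}

```text
clock: 12.5
eef_pos: [0.4218, 0.0413, 0.0251]
eef_rot: [-0.001, 0.029, 1.0, -0.0]
ft_force: [-4.6, -0.7, 6.5]
finger_gap: -0.005
finger_force: 2.0
```

Emit:
servo_tool:
  commands:
    - {"x": -0.006,"y": 0,"z": 0,"roll": 0,"hand": 0}
    - {"x": -0.013,"y": 0,"z": 0,"roll": 0,"hand": 0}
    - {"x": -0.02,"y": 0,"z": 0,"roll": 0,"hand": 0}
    - {"x": -0.027,"y": 0,"z": 0,"roll": 0,"hand": 0}
    - {"x": -0.034,"y": 0,"z": 0,"roll": 0,"hand": 0}
    - {"x": -0.041,"y": 0,"z": 0,"roll": 0,"hand": 0}
    - {"x": -0.048,"y": 0,"z": 0,"roll": 0,"hand": 0}
    - {"x": -0.055,"y": 0,"z": 0,"roll": 0,"hand": 0}
    - {"x": -0.061,"y": 0,"z": 0,"roll": 0,"hand": 0}
    - {"x": -0.066,"y": 0,"z": 0,"roll": 0,"hand": 0}

```text
clock: 13.33
eef_pos: [0.4876, 0.0364, 0.0251]
eef_rot: [-0.002, 0.029, 1.0, -0.001]
ft_force: [-6.6, -4.2, 6.4]
finger_gap: -0.001
finger_force: 2.7
```

Emit:
servo_tool:
  commands:
    - {"x": -0.004,"y": 0,"z": 0,"roll": 0,"hand": 0}
    - {"x": -0.008,"y": 0,"z": 0,"roll": 0,"hand": 0}
    - {"x": -0.012,"y": 0,"z": 0,"roll": 0,"hand": 0}
    - {"x": -0.015,"y": 0,"z": 0,"roll": 0,"hand": 0}
    - {"x": -0.018,"y": 0,"z": 0,"roll": 0,"hand": 0}
    - {"x": -0.021,"y": 0,"z": 0,"roll": 0,"hand": 0}
    - {"x": -0.023,"y": 0,"z": 0,"roll": 0,"hand": 0}
    - {"x": -0.025,"y": 0,"z": 0,"roll": 0,"hand": 0}
    - {"x": -0.025,"y": 0,"z": 0,"roll": 0,"hand": 0}

```text
clock: 14.08
eef_pos: [0.512, 0.0347, 0.0251]
eef_rot: [-0.002, 0.029, 1.0, -0.002]
ft_force: [-6.0, -3.4, 6.8]
finger_gap: 0.005
finger_force: 2.8
```

Emit:
servo_tool:
  commands:
    - {"x": -0.0015,"y": 0,"z": 0,"roll": 0,"hand": 0}
    - {"x": -0.003,"y": 0,"z": 0,"roll": 0,"hand": 0}
    - {"x": -0.0045,"y": 0,"z": 0,"roll": 0,"hand": 0}
    - {"x": -0.006,"y": 0,"z": 0,"roll": 0,"hand": 0}
    - {"x": -0.007,"y": 0,"z": 0,"roll": 0,"hand": 0}
    - {"x": -0.008,"y": 0,"z": 0,"roll": 0,"hand": 0}
    - {"x": -0.008,"y": 0,"z": 0,"roll": 0,"hand": 0}

```text
clock: 14.67
eef_pos: [0.5203, 0.0343, 0.0251]
eef_rot: [-0.001, 0.029, 1.0, -0.001]
ft_force: [-5.0, -3.3, 4.7]
finger_gap: 0.005
finger_force: 2.4
```

Emit:
servo_tool:
  commands:
    - {"x": -0.001,"y": 0,"z": 0,"roll": 0,"hand": 0}
    - {"x": -0.002,"y": 0,"z": 0,"roll": 0,"hand": 0}
    - {"x": -0.003,"y": 0,"z": 0,"roll": 0,"hand": 0}
    - {"x": -0.003,"y": 0,"z": 0,"roll": 0,"hand": 0}

```text
clock: 15.0
eef_pos: [0.5236, 0.0343, 0.0251]
eef_rot: [-0.001, 0.029, 1.0, -0.001]
ft_force: [-5.2, -2.9, 5.0]
finger_gap: -0.002
finger_force: 2.4
```

Emit:
servo_tool:
  commands:
    - {"x": -0.001,"y": 0,"z": 0,"roll": 0,"hand": 0}
    - {"x": -0.002,"y": 0,"z": 0,"roll": 0,"hand": 0}
    - {"x": -0.002,"y": 0,"z": 0,"roll": 0,"hand": 0}

```text
clock: 15.25
eef_pos: [0.5255, 0.0342, 0.0251]
eef_rot: [-0.001, 0.029, 1.0, -0.001]
ft_force: [-5.2, -4.3, 6.0]
finger_gap: -0.003
finger_force: 2.4
```

Emit:
servo_tool:
  commands:
    - {"x": -0.001,"y": 0,"z": 0,"roll": 0,"hand": 0}
    - {"x": -0.002,"y": 0,"z": 0,"roll": 0,"hand": 0}
    - {"x": -0.002,"y": 0,"z": 0,"roll": 0,"hand": 0}

```text
clock: 15.5
eef_pos: [0.5275, 0.034, 0.0251]
eef_rot: [-0.001, 0.029, 1.0, -0.001]
ft_force: [-4.5, -4.2, 6.3]
finger_gap: 0.001
finger_force: 2.4
```

Emit:
servo_tool:
  commands:
    - {"x": -0.001,"y": 0,"z": 0,"roll": 0,"hand": 0}
    - {"x": -0.002,"y": 0,"z": 0,"roll": 0,"hand": 0}
    - {"x": -0.002,"y": 0,"z": 0,"roll": 0,"hand": 0}

```text
clock: 15.75
eef_pos: [0.5276, 0.034, 0.025]
eef_rot: [-0.003, 0.029, 1.0, -0.001]
ft_force: [-8.9, -3.6, 9.3]
finger_gap: -0.002
finger_force: 3.9
```

Emit:
servo_tool:
  commands:
    - {"x": -0.001,"y": 0,"z": 0,"roll": 0,"hand": 0}
    - {"x": -0.002,"y": 0,"z": 0,"roll": 0,"hand": 0}
    - {"x": -0.002,"y": 0,"z": 0,"roll": 0,"hand": 0}

```text
clock: 16.0
eef_pos: [0.5275, 0.034, 0.025]
eef_rot: [-0.005, 0.029, 1.0, -0.001]
ft_force: [-14.8, -2.9, 15.5]
finger_gap: 0.0
finger_force: 5.6
```

Emit:
servo_tool:
  commands:
    - {"x": 0.004,"y": 0,"z": 0,"roll": 0,"hand": 0}
    - {"x": 0.008,"y": 0,"z": 0,"roll": 0,"hand": 0}
    - {"x": 0.014,"y": 0,"z": 0,"roll": 0,"hand": 0}
    - {"x": 0.022,"y": 0,"z": 0,"roll": 0,"hand": 0}
    - {"x": 0.03,"y": 0,"z": 0,"roll": 0,"hand": 0}
    - {"x": 0.045,"y": 0,"z": 0,"roll": 0,"hand": 0}
    - {"x": 0.06,"y": 0,"z": 0,"roll": 0,"hand": 0}
    - {"x": 0.08,"y": 0,"z": -0.02,"roll": 0,"hand": 0}
    - {"x": 0.1,"y": 0,"z": -0.05,"roll": 0,"hand": 0}
    - {"x": 0.1,"y": 0,"z": -0.08,"roll": 0,"hand": 0}

```text
clock: 16.83
eef_pos: [0.4264, 0.0416, 0.1042]
eef_rot: [-0.004, 0.029, 1.0, 0.0]
ft_force: [0.6, 1.1, -0.2]
finger_gap: 0.002
finger_force: 0.0
```

Emit:
servo_tool:
  commands:
    - {"x": 0.02,"y": 0,"z": -0.03,"roll": 0,"hand": 0}
    - {"x": 0.05,"y": 0,"z": -0.06,"roll": 0,"hand": 0}
    - {"x": 0.06,"y": 0,"z": -0.08,"roll": 0,"hand": 0}
    - {"x": 0.06,"y": 0,"z": -0.08,"roll": 0,"hand": 0}
    - {"x": 0.06,"y": 0,"z": -0.08,"roll": 0,"hand": 0}

```text
clock: 17.25
eef_pos: [0.3736, 0.0443, 0.1861]
eef_rot: [0.002, 0.029, 1.0, 0.0]
ft_force: [0.6, -0.5, 0.2]
finger_gap: -0.0
finger_force: 0.0
```

```bash
python3 - <<'E'
from h import *
c=snap('scene','s2');a=load('s0')
s=sense();print(s['eef_pos'],s['clock'],s['ft_force'])
f=lambda x:cv2.GaussianBlur(x['img'],(0,0),1).astype(int)
d=np.abs(f(c)-f(a)).max(2)
for n,(u0,u1,v0,v1) in dict(drawer=(318,375,210,260),bottle=(330,380,300,355),jar=(220,255,190,222),wide=(250,290,118,148),cart=(280,312,150,180)).items(): print(n,(d[v0:v1,u0:u1]>25).sum(),d[v0:v1,u0:u1].max())
w=capture('wrist');Rr=Ro.from_euler('z',-3.5,degrees=True).as_matrix()
F=np.array([.5343,.0341,.064])
for e in(.052,-.052):print(proj(w,F+Rr@[0,e,0]))
# compare drawer edge registration with s0
g=lambda x:cv2.cvtColor(x['img'],cv2.COLOR_BGR2GRAY)[205:265,320:365].astype(np.float32)
print(cv2.phaseCorrelate(g(a),g(c)))
E
```

```text
[0.37348042 0.04427522 0.18518831] 17.3 [-0.25782166  0.61043212  0.14861105]
drawer 0 7
bottle 0 3
jar 0 3
wide 0 2
cart 450 136
[325.2532357  344.10156993]
[229.27567645 343.7370141 ]
((0.5577460757530588, 0.0072042928560662745), 1.0002230443777862)
```

```bash
python3 -c "
from cell import *
print(finish_job())"
```

```text
the job is handed in; nothing more can be done
None
```

The narrow-nosed cartridge is in the reader, nose first, and the drawer was still shut about 1 s after I backed off. In the camera check the bottle, jar and wide cartridge had not moved, and I handed the job in at about 17 s of the 64 s allowed (verdict not shown).

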